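# Feed a module through the tester's swing flap

## Robot

A 7-joint arm with a two-finger parallel gripper is mounted at the origin on the work surface. World frame = base frame: x ahead of the robot, y to its left, z up, the work surface at z = 0. Lengths are in m, angles in rad, forces in N, time in s.
With the tool pointing down it reaches from about 0.4 to 0.875 m from the base axis. Payload 19.3 kg.
Tool frame: the origin (TCP) lies between the finger pads; the fingertips stand 17 mm ahead of it and the grasp point (between the pads) lies 2 mm behind it; z points along the fingers, x is the direction in which the jaws open and shut, and the axes are right-handed (so a half turn about z gives the same grasp; the last joint's range is limited). The gripper opens to 85 mm and grips with 20 to 120 N. Pads are 22 mm wide; open, the fingers measure 114 mm over their backs; the gripper's body (76 mm by 85 mm) begins 54 mm behind the grasp point. The pads swing forward as they close: fully open they stand 13 mm farther back than shut.
Start: joints at [1.06, 0.521, -0.036, 1.599, 0.021, 1.021, -0.113], TCP at [0.267, -0.565, 0.248] pointing down, gripper open.
Joint ranges: [-2.91, 2.91], [-0.3, 2.13], [-1.5, 1.42], [0.17, 2.43], [-1.26, 4.41], [0.16, 1.93], [-2.52, 2.52]. Speed limits (rad/s): [1.89, 1.89, 2.39, 2.39, 3.01, 3.01, 3.01].

## Interface

Orientations are given as [roll, pitch, yaw] about the fixed x, y, z axes, in that order (R = Rz(yaw) Ry(pitch) Rx(roll)).
In Python, from workcell import bot gives the robot as it stands. The module is installed in compiled form; this text tells all that it offers.
- The arm moves only by the tool arm_command, never from a script. Its argument "targets" is a list of rows, each a list of 6 numbers: the shift along the tool's x, y, z in mm, then the turn, a rotation vector about the tool's x, y, z in degrees. In form: [[x, y, z, wx, wy, wz], ...]. A call has 1 to 8 rows; each row shifts and turns the pose as measured when the row begins, along the tool's axes as they then stand; what a row does not reach is not made up. A row lasts 1/10 s, in which the tool goes at most 50 mm and 8.59 degrees, less where a joint would pass 70% of its speed; a pose out of reach is approached as far as the arm can. A call is refused whole if a number of a shift passes 50 or a number of a turn 8.59, either way. A call with a gripper value outside its range is refused whole. "grip" is the opening in per cent of the stroke, from 0 (shut) to 100 (fully open), set as the call begins (left out, the last holds). The fingers move at their own pace and stop on an object; "grip_force" is the grip in N (left out, the last holds). Time passes only in rows, so rows that do not move let the fingers close. It gives the time, the measured TCP pose, the force and the opening at its end, in the units of the state.
- bot.observe(): the state, without advancing time (a new reading comes with each control period).
- bot.grab_frame(name): name is "scene" or "top" or "wrist"; returns a dict with "color" (384x512x3 uint8, red, green, blue), "depth" (384x512 float32, m along the optical axis (not along the pixel's ray), 0 where there is no reading), "fov_y" (degrees; the focal length in pixels is half the picture's height over the tangent of half this angle, whatever the lens; pixels are square), "cx", "cy" (the principal point, pixels), "D" ([k1, k2, p1, p2, k3] as OpenCV has them; the pictures are not rectified), "R" (3x3) and "t" (3): a world point X has camera coordinates R X + t; the wrist camera has in their place "hand_eye" (4x4, takes a point from camera to tool coordinates, whose origin is the TCP and whose axes are the tool frame's). Camera axes: x right, y down, z forward; pixel columns grow to the right and rows downward; lengths in m; the calibration is good to about 2 mm. A picture is of the moment at which its call begins: read the wrist's pose just before it.
- bot.job_done(): hands the job in, once; it reports no verdict.
The state is a dict: "clock": time; "qpos": joint angles; "qd": joint speeds; "joint_efforts": joint torques, N m; "position": TCP position; "tool_rot": TCP orientation; "force": force on the tool from outside, world axes, zero at the start; "moment": the same for the moment, N m; "grip_width": finger opening in m.
Only numpy, scipy, OpenCV 4.12 (cv2) and the standard library are available. Lean on these libraries where they do the work, as an engineer would, in place of code of your own. Each camera call takes 0.05 s, during which the arm holds its last target. There are 200 camera calls.

## Task

With the fingertips, push the blue-lidded module across the loading deck and in through the orange swing flap until it drops flat into the tester's tray, then draw the fingers back out so that the flap swings fully shut behind it. Only push it, never lift it off the deck. Leave the yellow-lidded module where it is, and do not disturb the other things on the bench.

Things in the scene. Friction and masses are not known exactly. Their poses are not given: they have to be found in the camera images.
- chute: Beige bench tester with a feed chute, fixed, 320 mm long (x), 270 mm wide (y), 105 mm high. Origin: on the table straight below the flap's hinge line, mid-lane. +x is the feeding direction (through the flap), +y left of it, z up. All chute numbers here are in this frame. Flat loading deck, top at z = 45 mm, x = -180 to +12, y = -135 to +135 mm, edges open.
- lane (a point): Mid-lane point on the deck at the mouth of the funnel, chute x = -45, y = 0, z = 45 mm. Two aluminium funnel rails, 20 mm high and 6 mm thick, lead in from (x -45, y +-76) to (x -3, y +-46) mm. The lane then runs between two upright cheeks, y = -42 to +42 mm, from x = -4 mm on, tops at z = 105 mm.
- sill (a point): Middle of the deck's far edge, chute x = +12, y = 0, z = 45 mm, 12 mm past the shut flap. There the deck steps down 22 mm to the level tray floor (z = 23 mm), 84 mm wide, reaching to the back wall at x = 132 mm. A clear window covers the tray at z = 102 to 105 mm from x = 57 mm on.
- hinge (a point): Middle of the flap's hinge line, chute x = 0, y = 0, z = 99 mm; the line runs along y. No bar crosses the lane: above the flap's panel it is open (68 mm between the flap's arms), and open to above from x = 0 to 57 mm, so fingers pointing straight down can follow a module past the flap.
- flap (a joint): Angle of the orange gravity flap: 0 hangs shut (upright, chute x = 0), up to 1.25 rad as its lower edge swings inwards (+x); it cannot swing outwards. Two thin arms at y = +-36 mm carry a panel 78 mm wide, 3 mm thick, 22 to 52 mm from the hinge line. 60 g, damped: let go, it takes 1 to 2 s to fall shut by itself; pushing it open takes about 1 N.
- flap_edge (a point): Middle of the flap's lower edge, 52 mm from the hinge line, 2 mm above the deck when shut.
- blue: Module with the BLUE lid: flat aluminium box 70 mm (its x) by 50 mm (its y) by 18 mm high, 100 to 210 g, loose on the loading deck left or right of the lane, its x within about 15 degrees of the feeding direction. Origin: centre of its underside, at chute z = 45 mm on the deck, 23 mm in the tray.
- yellow: Module with the YELLOW lid, same size and origin, on the other side of the deck. To be left alone.
- driver: Red-handled screwdriver lying on the table along its own x (bystander).
- reel: Black reel lying flat, 68 mm across, 22 mm high, not fixed (bystander).
- breadboard: White breadboard 85 x 150 x 14 mm, loose on the table (bystander).
- meter: Yellow multimeter 85 x 160 x 41 mm, loose, lying on its back (bystander).
- jar: Small jar with blue cap, 56 mm across, 70 mm high, loose (bystander).
Things that resemble listed ones, but are neither listed nor needed, are in the scene too. What is shaped like the blue but pink is not meant.

How it is judged:
By the outcome, as a careful person would: the job done as asked, in the order asked, and still so for the second after the job is handed in, with the robot touching nothing.
It also fails if it takes over 58 s, if anything falls off the work surface, if the arm or the gripper's body presses on something with over 40 N, if the wrist force passes 120 N, or if a joint passes its speed limit or range.

## Working session

There is one attempt and no reset: what is moved stays moved. The work goes in short steps, Python scripts to look and compute and a tool call to move; the robot and the scene stay as the last step left them, time stands still between calls to the robot, and variables do not carry over. Pictures are saved under pics/ and viewed, about 8 in all and at most 12, crops included, and the job is handed in when it is done.

Besides the shell and the picture viewer there is one more tool, called after "Request:" by a JSON object that holds its "op" and its "data". arm_command: Moves the arm, as the interface text tells. Its arguments: {"type":"object","properties":{"targets":{"type":"array"},"grip":{"type":"number"},"grip_force":{"type":"number"}},"required":["targets"]}

```bash
mkdir -p pics; cat > h.py <<'E'
import numpy as np, cv2
from workcell import bot
def grab(n):
    s=bot.observe(); f=bot.grab_frame(n); f['s']=s; return f
def K(f):
    h,w=f['depth'].shape; fl=h/2/np.tan(np.radians(f['fov_y'])/2)
    return np.array([[fl,0,f['cx']],[0,fl,f['cy']],[0,0,1.]])
def rays(f,px):
    p=cv2.undistortPoints(np.array(px,float).reshape(-1,1,2),K(f),np.array(f['D'],float)).reshape(-1,2)
    return np.c_[p,np.ones(len(p))]
def onplane(f,px,z):
    r=rays(f,px); R=np.array(f['R']);t=np.array(f['t']); C=-R.T@t; d=r@R
    return C+d*((z-C[2])/d[:,2])[:,None]
def proj(f,X):
    R=np.array(f['R']);t=np.array(f['t'])
    return cv2.projectPoints(np.array(X,float).reshape(-1,1,3),cv2.Rodrigues(R)[0],t,K(f),np.array(f['D'],float))[0].reshape(-1,2)
def cloud(f):
    h,w=f['depth'].shape; u,v=np.meshgrid(np.arange(w),np.arange(h))
    r=rays(f,np.c_[u.ravel(),v.ravel()])*f['depth'].reshape(-1,1)
    return ((r-np.array(f['t']))@np.array(f['R'])).reshape(h,w,3)
E
python3 - <<'E'
from h import *
import pickle
for n in('top','scene'):
    f=grab(n); pickle.dump(f,open(n+'.pkl','wb'))
    cv2.imwrite(f'pics/{n}0.png',cv2.resize(f['color'][:,:,::-1],(800,600),interpolation=cv2.INTER_CUBIC))
    print(n,f['fov_y'],f['R'],f['t'],f['D'])
print(f['s'])
E
```

```text
top 48.80659965519705 [[-0.0140893  -0.99989448  0.00353774]
 [-0.98935187  0.01342799 -0.14492262]
 [ 0.14485983 -0.00554192 -0.98943667]] [0.01489232 0.51972696 1.18273415] [-0.06926156  0.          0.          0.          0.        ]
scene 55.88898723260657 [[-0.38456264  0.92301601  0.01237039]
 [ 0.69341452  0.29769618 -0.6561656 ]
 [-0.60933397 -0.24375897 -0.75451553]] [ 0.20130422 -0.29262142  1.35902797] [0.00219671 0.         0.         0.         0.        ]
{'clock': 0.05, 'qpos': array([ 1.0597948 ,  0.52198618, -0.03632044,  1.59997602,  0.02123048,
        1.02110408, -0.11281218]), 'qd': array([ 0.00071947,  0.00017654,  0.00087517, -0.00068898, -0.00142297,
       -0.00010728,  0.00048421]), 'joint_efforts': array([ 4.38315081e-03, -9.29422116e+01,  1.98686846e+00, -3.70973253e+01,
        1.81852042e-02,  5.22013099e-03, -1.43770676e-04]), 'position': array([ 0.26649414, -0.56500236,  0.24775461]), 'tool_rot': array([ 3.14148610e+00,  1.08272804e-03, -1.13000769e+00]), 'force': array([-0.33003779,  1.63520327, -0.19838594]), 'moment': array([ 0.01230579,  0.07355609, -0.05667793]), 'grip_width': 0.08524715641962755}
```

View pics/top0.png

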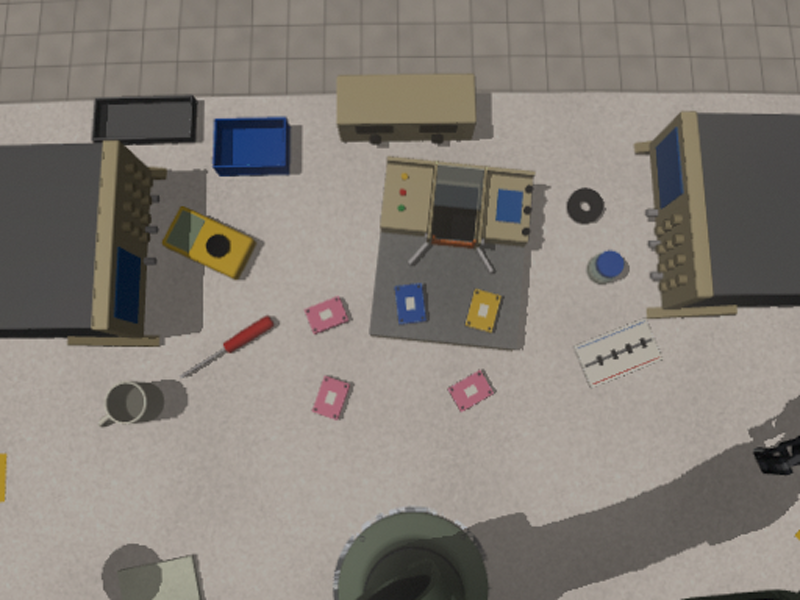

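View pics/scene0.png

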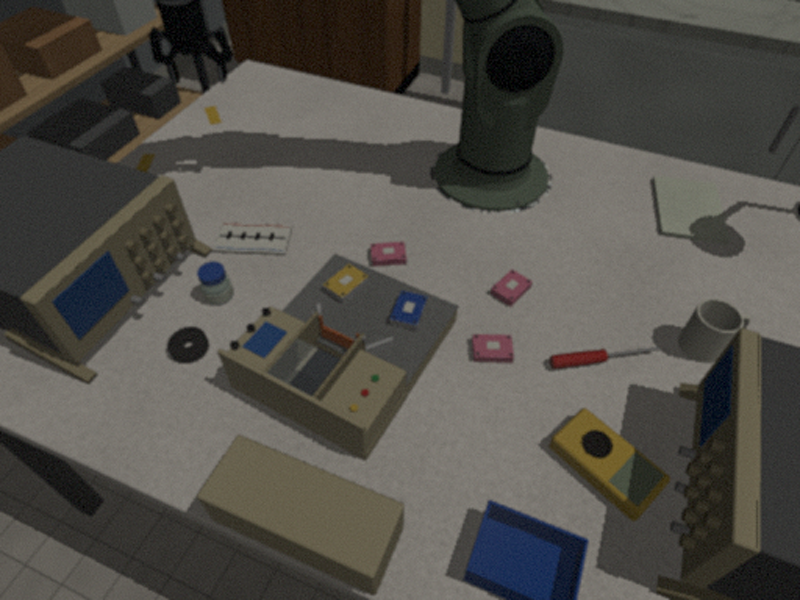

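Top view (800×600): the blue-lidded module is at (410,303) and the yellow one at (484,310). The pink look-alikes are at (327,315), (332,397) and (471,390); they lie on the table off the deck, so they aren't meant. The flap is at (453,241). I'll confirm the blue module in an enlarged crop.

```bash
python3 - <<'E'
from h import *
import pickle
f=pickle.load(open('top.pkl','rb'))
c=f['color'][95:230,230:350,::-1]
c=cv2.resize(c,None,fx=4.4,fy=4.4,interpolation=cv2.INTER_CUBIC)
for i in range(0,120,20): cv2.putText(c,str(230+i),(int(i*4.4),10),0,.35,(0,0,255)); cv2.line(c,(int(i*4.4),0),(int(i*4.4),594),(0,0,255),1) if 0 else None
cv2.imwrite('pics/crop1.png',c)
P=cloud(f)
hsv=cv2.cvtColor(f['color'],cv2.COLOR_RGB2HSV)
reg=np.zeros(hsv.shape[:2],bool); reg[170:220,235:340]=1
for n,lo,hi in(('blue',105,125),('yel',18,32)):
    m=reg&(hsv[...,0]>=lo)&(hsv[...,0]<=hi)&(hsv[...,1]>120)
    m=cv2.morphologyEx(m.astype(np.uint8),cv2.MORPH_CLOSE,np.ones((7,7)))
    ct=max(cv2.findContours(m,0,2)[0],key=cv2.contourArea)
    x=onplane(f,ct.reshape(-1,2),.063)[:,:2].astype(np.float32)
    print(n,cv2.minAreaRect(x*1000), 'z',np.median(P[...,2][m>0]))
# deck points by depth
z=P[...,2]; m=reg=np.zeros(z.shape,bool); m[140:228,225:350]=1
d=m&(abs(z-.045)<.006)
print(d.sum(),np.median(z[d])); k=cv2.morphologyEx(d.astype(np.uint8),cv2.MORPH_OPEN,np.ones((3,3)))
ct=max(cv2.findContours(k,0,2)[0],key=cv2.contourArea)
h=cv2.convexHull(ct).reshape(-1,2); a=cv2.approxPolyDP(h,3,True).reshape(-1,2); print(np.c_[a,onplane(f,a,.045)*1000].round(1))
E
```

```text
blue ((513.7994384765625, -1.766448974609375), (66.47893524169922, 47.07234573364258), 5.930011749267578) z 0.06364626303664654
yel ((498.7153625488281, -133.72434997558594), (48.80751037597656, 69.08445739746094), 73.28742218017578) z 0.06358281682509709
5044 0.045166295293104806
[[ 243.   148.   651.7   51.5   45. ]
 [ 334.   157.   621.5 -213.2   45. ]
 [ 330.   222.   432.3 -194.2   45. ]
 [ 236.   213.   461.8   73.    45. ]]
```

View pics/crop1.png

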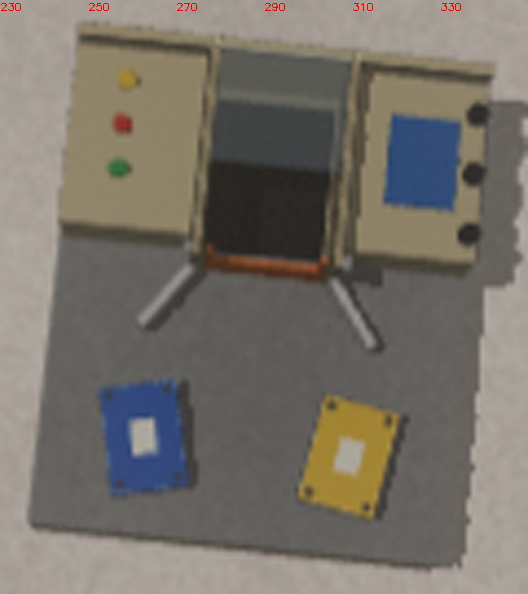

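```bash
cat >> h.py <<'E'
import json,os
from scipy.spatial.transform import Rotation as Ro
def chute():
    return np.array(json.load(open('chute.json')))  # x,y,yaw
def w2c(p):
    x,y,a=chute(); d=np.array(p)[...,:2]-[x,y]; c,s=np.cos(a),np.sin(a)
    return np.stack([d[...,0]*c+d[...,1]*s,-d[...,0]*s+d[...,1]*c],-1)
def c2w(p):
    x,y,a=chute(); p=np.array(p,float); c,s=np.cos(a),np.sin(a)
    return np.stack([x+p[...,0]*c-p[...,1]*s,y+p[...,0]*s+p[...,1]*c],-1)
def toolR(s): return Ro.from_euler('xyz',s['tool_rot'])
def go(cx,cy,z,yawc):
    """print tool-frame shift (mm) and turn (deg) to chute (cx,cy mm), world z mm, tool yaw rel chute deg"""
    s=bot.observe(); R=toolR(s); t=np.r_[c2w([cx/1000,cy/1000]),z/1000]
    T=Ro.from_euler('xyz',[np.pi,0,np.radians(yawc)+chute()[2]])
    print('shift',(R.inv().apply(t-s['position'])*1000).round(1),'turn',np.degrees((R.inv()*T).as_rotvec()).round(1))
def st():
    s=bot.observe(); print('t',round(s['clock'],2),'chute xy',(w2c(s['position'])*1000).round(1),'z',(s['position'][2]*1000).round(1),'rpy',np.degrees(s['tool_rot']).round(1),'F',s['force'].round(1),'w',round(s['grip_width']*1000,1),'q',s['qpos'].round(2))
E
python3 - <<'E'
from h import *
import pickle
from scipy.optimize import least_squares
f=pickle.load(open('top.pkl','rb'))
M=np.array([[-180,135,45],[-180,-135,45],[140,135,105],[140,-135,105],[-45,76,65],[-45,-76,65]])/1e3
px=np.array([[30,525],[462,567],[78,24],[494,66],[141,324],[377,346]])/4.4+[230,95]-.39
def res(p):
    c,s=np.cos(p[2]),np.sin(p[2]); X=M.copy(); X[:,0]=p[0]+c*M[:,0]-s*M[:,1]; X[:,1]=p[1]+s*M[:,0]+c*M[:,1]
    return (proj(f,X)-px).ravel()
r=least_squares(res,[.626,-.08,-.108]); print(r.x,np.degrees(r.x[2])); print(r.fun.reshape(-1,2).round(2))
json.dump(list(r.x),open('chute.json','w'))
for n,c,a in(('blue',[.5138,-.0018],5.93),('yel',[.4987,-.1337],73.29-90)): print(n,(w2c(c)*1000).round(1),a-np.degrees(r.x[2]))
P=cloud(f); m=(P[...,2]>.12)&(P[...,1]<-.2)&(P[...,1]>-.75)&(P[...,0]>.2)
q=P[m]; print('scope',q.min(0),q.max(0)); i=np.argmin(np.hypot(q[:,0],q[:,1])); print(q[i])
go(-120,115,150,0)
st()
E
```

```text
[ 0.62212394 -0.08372692 -0.10192257] -5.839732931895583
[[ 1.04  0.81]
 [-2.64 -0.45]
 [-0.02  0.08]
 [ 0.68 -1.12]
 [ 0.66  0.51]
 [ 0.26  0.18]]
blue [-116.1   70.5] 11.769732931895582
yel [-117.7  -62.3] -10.870267068104411
scope [ 0.20006031 -0.68712897  0.12005648] [ 0.82566686 -0.26306342  0.77238666]
[ 0.20006031 -0.26306342  0.7708769 ]
shift [-443.9 -483.6   98.2] turn [ -0.    0.1 -58.9]
t 0.1 chute xy [-304.8 -515. ] z 247.8 rpy [ 1.80e+02  1.00e-01 -6.47e+01] F [ 0.2 -0.5  0. ] w 85.2 q [ 1.06  0.52 -0.04  1.6   0.02  1.02 -0.11]
```

```bash
python3 - <<'E'
from h import *
import pickle
from scipy.optimize import least_squares
f=pickle.load(open('top.pkl','rb'))
M=np.array([[-180,135,45],[-180,-135,45],[140,135,105],[140,-135,105],[-45,76,65],[-45,-76,65]])/1e3
px=np.array([[30,525],[462,567],[78,24],[494,66],[141,324],[377,346]])/4.4+[230,95]-.39
def res(p):
    c,s=np.cos(p[2]),np.sin(p[2]); X=M.copy(); X[:,0]=p[0]+c*M[:,0]-s*M[:,1]; X[:,1]=p[1]+s*M[:,0]+c*M[:,1]
    return (proj(f,X)-px).ravel()
r=least_squares(res,[.626,-.08,-.108],loss='cauchy',f_scale=.3); print(r.x,np.degrees(r.x[2])); print(r.fun.reshape(-1,2).round(2))
json.dump(list(r.x),open('chute.json','w'))
for n,c,a in(('blue',[.5138,-.0018],5.93),('yel',[.4987,-.1337],73.29-90)): print(n,(w2c(c)*1000).round(1),a-np.degrees(r.x[2]))
P=cloud(f); m=np.zeros(P.shape[:2],bool); m[60:205,410:]=1; m&=(P[...,2]>.05)&(P[...,2]<.5)
q=P[m]; print('scope',q.min(0),q.max(0)); i=np.argmin(np.hypot(q[:,0],q[:,1])); print(q[i])
go(-120,115,150,0)
E
```

```text
[ 0.62253973 -0.08235117 -0.11168035] -6.398812987422539
[[-0.01  0.16]
 [-3.77 -0.19]
 [ 0.02 -0.46]
 [ 0.64 -0.76]
 [ 0.04  0.11]
 [-0.4   0.28]]
blue [-117.    67.9] 12.328812987422538
yel [-117.3  -64.8] -10.311187012577456
scope [ 0.48700373 -0.72457032  0.05003264] [ 0.82566686 -0.44801206  0.19884632]
[ 0.50115213 -0.46834268  0.06003764]
shift [-445.4 -486.1   98.2] turn [ -0.    0.1 -58.3]
```

Request:
{"op": "arm_command", "data": {"targets": [[-33,-36,0,0,0,0],[-33,-36,0,0,0,0],[-33,-36,0,0,0,0],[-33,-36,0,0,0,0],[-33,-36,0,0,0,0],[-33,-36,0,0,0,0],[-33,-36,0,0,0,0],[-33,-36,0,0,0,0]], "grip": 40}}

```text
clock: 0.9
position: [0.4141, -0.1981, 0.2452]
tool_rot: [3.139, 0.002, -1.14]
force: [1.0, -0.7, -1.2]
grip_width: 0.0342
```

```bash
python3 - <<'E'
from h import *
st(); go(-120,115,230,0)
E
```

```text
t 0.9 chute xy [-194.3 -138.3] z 245.2 rpy [ 1.798e+02  1.000e-01 -6.530e+01] F [ 1.  -0.7 -1.2] w 34.2 q [ 0.46  0.27 -0.18  2.01  0.06  0.87 -0.89]
shift [-178.6 -194.4   15.1] turn [  0.1   0.2 -58.9]
```

Request:
{"op": "arm_command", "data": {"targets": [[-30,-32,0,0,0,0],[-30,-32,0,0,0,0],[-30,-32,0,0,0,0],[-30,-32,0,0,0,0],[0,0,0,0,0,-8.5],[0,0,0,0,0,-8.5],[0,0,0,0,0,-8.5],[0,0,0,0,0,-8.5]]}}

```text
clock: 1.7
position: [0.4827, -0.0192, 0.2445]
tool_rot: [-3.141, 0.005, -0.535]
force: [-0.6, 0.3, 0.1]
grip_width: 0.0343
```

Request:
{"op": "arm_command", "data": {"targets": [[0,0,0,0,0,-8.5],[0,0,0,0,0,-8.5],[0,0,0,0,0,-8.5],[0,0,0,0,0,0]]}}

```text
clock: 2.1
position: [0.4821, -0.019, 0.2437]
tool_rot: [-3.139, 0.006, -0.082]
force: [-0.8, -1.1, -0.2]
grip_width: 0.034
```

```bash
python3 - <<'E'
from h import *
st(); f=grab('wrist'); import pickle; pickle.dump(f,open('w1.pkl','wb'))
cv2.imwrite('pics/w1.png',cv2.resize(f['color'][:,:,::-1],(800,600),interpolation=cv2.INTER_CUBIC))
print(np.array(f['hand_eye']).round(3)); go(-117,118,130,0)
E
```

```text
t 2.1 chute xy [-146.6   47.3] z 243.7 rpy [-179.9    0.4   -4.7] F [-0.8 -1.1 -0.2] w 34.0 q [ 0.31  0.34 -0.48  1.95  0.19  0.91 -0.35]
[[ 1.    -0.    -0.001  0.001]
 [ 0.001  0.96   0.279 -0.071]
 [ 0.001 -0.279  0.96  -0.125]
 [ 0.     0.     0.     1.   ]]
shift [ 32.  -69.8 113.7] turn [-0.1  0.4  1.4]
```

View pics/w1.png

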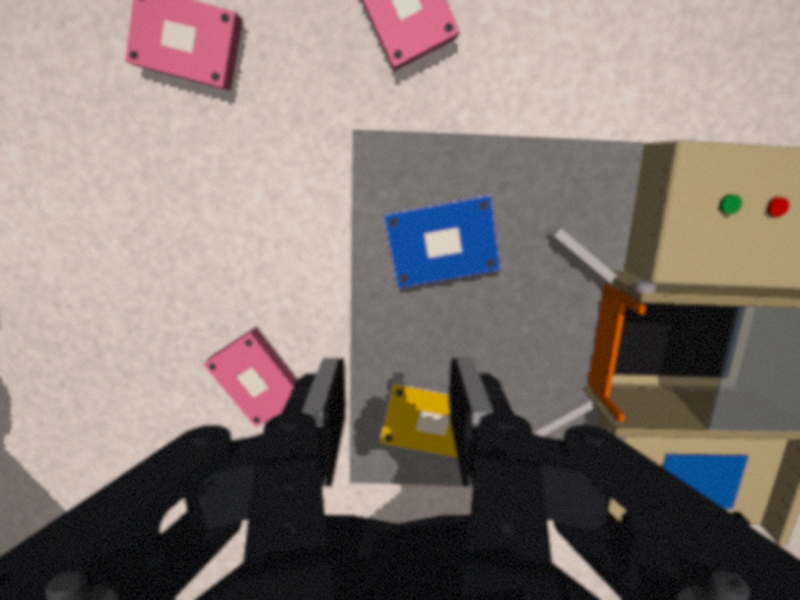

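Wrist view: blue lid corners at (387,216), (489,196), (499,270) and (400,288). Deck corners are at (353,130) and (350,483), the left rail tip at (558,233). The yellow lid is at (425,420). The blue module is confirmed; I'll refine the poses from this.

```bash
cat >> h.py <<'E'
def wfix(f):
    T=np.eye(4); T[:3,:3]=toolR(f['s']).as_matrix(); T[:3,3]=f['s']['position']; W=np.linalg.inv(T@np.array(f['hand_eye'])); f['R']=W[:3,:3]; f['t']=W[:3,3]; return f
def blob(f,lo,hi,z,smin=120):
    hsv=cv2.cvtColor(f['color'],cv2.COLOR_RGB2HSV)
    m=((hsv[...,0]>=lo)&(hsv[...,0]<=hi)&(hsv[...,1]>smin)&(hsv[...,2]>50)).astype(np.uint8)
    m=cv2.morphologyEx(m,cv2.MORPH_CLOSE,np.ones((9,9)))
    out=[]
    for ct in cv2.findContours(m,0,2)[0]:
        if cv2.contourArea(ct)<250: continue
        x=w2c(onplane(f,ct.reshape(-1,2),z)).astype(np.float32)*1000; r=cv2.minAreaRect(x); out.append(r)
        print('blob px',np.array(ct).reshape(-1,2).mean(0).round(),'chute',np.round(r[0],1),'size',np.round(r[1],1),'ang',round(r[2],1))
    return out
E
python3 - <<'E'
from h import *
import pickle
f=wfix(pickle.load(open('w1.pkl','rb')))
a=np.array([[353,130],[350,483],[643,142],[558,233]])/1.5625-.18
print('deck corners/beige front/rail tip',(w2c(np.r_[onplane(f,a[:2],.045),onplane(f,a[2:3],.045),onplane(f,a[3:],.065)])*1000).round(1))
b=np.array([[387,216],[489,196],[499,270],[400,288]])/1.5625-.18
B=w2c(onplane(f,b,.063))*1000; print(B.round(1),B.mean(0)); d=B[1]-B[0]+B[2]-B[3]; print(np.degrees(np.arctan2(d[1],d[0])))
P=cloud(f); m=np.zeros(P.shape[:2],bool); m[225:330,200:235]=1; m|=0
q=P[230:330,190:320].reshape(-1,3); q=q[q[:,2]>.15]; print('finger low z',np.percentile(q[:,2],[0,1,5]) if len(q) else None)
E
```

```text
deck corners/beige front/rail tip [[-178.2  136.2]
 [-179.9 -133.6]
 [  12.4  135.3]
 [ -43.8   76.1]]
[[-154.3   83.3]
 [ -89.9   97.9]
 [ -79.4   50.1]
 [-144.5   35.7]] [-117.05617941   66.72390081]
12.606381182039925Traceback (most recent call last):
  File "<stdin>", line 8, in <module>
numpy._core._exceptions._UFuncOutputCastingError: Cannot cast ufunc 'bitwise_or' output from dtype('int64') to dtype('bool') with casting rule 'same_kind'
```

Request:
{"op": "arm_command", "data": {"targets": [[15,-34,5,0,0,1.4],[16,-34,5,0,0.4,0],[0,0,40,0,0,0],[0,0,40,0,0,0],[0,0,0,0,0,0]]}}

```text
clock: 2.65
position: [0.5221, 0.0473, 0.1517]
tool_rot: [-3.14, -0.003, -0.141]
force: [0.3, -0.5, 1.1]
grip_width: 0.0342
```

```bash
python3 - <<'E'
from h import *
st(); go(-117,117,64,0)
E
```

```text
t 2.65 chute xy [-114.2  117.6] z 151.7 rpy [-179.9   -0.2   -8.1] F [ 0.3 -0.5  1.1] w 34.2 q [ 0.12  0.52 -0.43  1.94  0.31  0.74 -0.63]
shift [-3.1  0.9 87.7] turn [-0.1 -0.2 -1.7]
```

Request:
{"op": "arm_command", "data": {"targets": [[-3,0,25,0,0,-1.7],[0,0,25,0,-0.2,0],[0,0,18,0,0,0],[0,0,10,0,0,0],[0,0,0,0,0,0]]}}

```text
clock: 3.15
position: [0.5223, 0.047, 0.0777]
tool_rot: [-3.141, -0.004, -0.127]
force: [0.2, -0.2, 0.5]
grip_width: 0.0344
```

```bash
python3 - <<'E'
from h import *
st(); go(-117,117,64,0)
f=wfix(grab('wrist')); cv2.imwrite('pics/w2.png',f['color'][:,:,::-1])
E
```

```text
t 3.15 chute xy [-114.1  117.4] z 77.7 rpy [-180.    -0.3   -7.3] F [ 0.2 -0.2  0.5] w 34.4 q [ 0.07  0.64 -0.37  1.98  0.4   0.59 -0.7 ]
shift [-3.   0.4 13.7] turn [-0.  -0.3 -0.9]
```

View pics/w2.png

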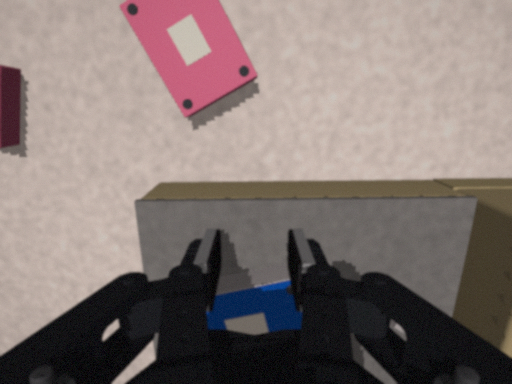

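The fingers at (212,265) and (296,265) straddle the module's left side, clear of the blue lid at (255,305) by a few mm. Lowering, then pushing sideways.

Request:
{"op": "arm_command", "data": {"targets": [[-3,0,7,0,-0.3,-0.9],[0,0,6,0,0,0],[0,0,0,0,0,0]]}}

```text
clock: 3.5
position: [0.5209, 0.0474, 0.0672]
tool_rot: [-3.141, -0.003, -0.112]
force: [0.1, -0.2, 0.7]
grip_width: 0.0343
```

Request:
{"op": "arm_command", "data": {"targets": [[0,6,0,0,0,0],[0,6,0,0,0,0],[0,6,0,0,0,0],[0,6,0,0,0,0],[0,6,0,0,0,0],[0,6,0,0,0,0],[0,6,0,0,0,0],[0,6,0,0,0,0]]}}

```text
clock: 4.3
position: [0.5155, -0.0044, 0.0679]
tool_rot: [-3.14, -0.004, -0.112]
force: [-0.6, 1.4, 0.5]
grip_width: 0.0342
```

```bash
python3 - <<'E'
from h import *
st(); go(-117,41,64,0)
E
```

```text
t 4.3 chute xy [-115.1   65.5] z 67.9 rpy [-179.9   -0.3   -6.4] F [-0.6  1.4  0.5] w 34.2 q [ 0.17  0.65 -0.37  2.01  0.42  0.56 -0.61]
shift [-1.9 24.5  3.8] turn [-0.1 -0.3 -0. ]
```

Request:
{"op": "arm_command", "data": {"targets": [[0,6,1,0,0,0],[0,6,1,0,0,0],[0,6,0,0,0,0],[0,4,0,0,0,0],[0,2,0,0,0,0],[0,0,0,0,0,0]]}}

```text
clock: 4.9
position: [0.5127, -0.031, 0.0658]
tool_rot: [-3.14, -0.005, -0.113]
force: [0.5, 0.2, -0.6]
grip_width: 0.0339
```

```bash
python3 - <<'E'
from h import *
st(); f=grab('top'); 
blob(f,105,125,.063); blob(f,18,32,.063); cv2.imwrite('pics/t2.png',cv2.resize(f['color'][95:230,230:350,::-1],None,fx=4.4,fy=4.4,interpolation=cv2.INTER_CUBIC))
E
```

```text
t 4.9 chute xy [-114.9   38.8] z 65.8 rpy [-179.9   -0.3   -6.5] F [ 0.5  0.2 -0.6] w 33.9 q [ 0.22  0.65 -0.37  2.01  0.43  0.55 -0.56]
blob px [ 81. 182.] chute [-133.5  587.2] size [140.5  43.3] ang 6.6
blob px [325. 130.] chute [ 82.2 -97. ] size [43.9 57.9] ang 88.4
blob px [164.  94.] chute [150.9 395.3] size [112.8 140. ] ang 6.8
blob px [133. 154.] chute [-40.5 448.2] size [159.1  82.1] ang 70.4
```

View pics/t2.png

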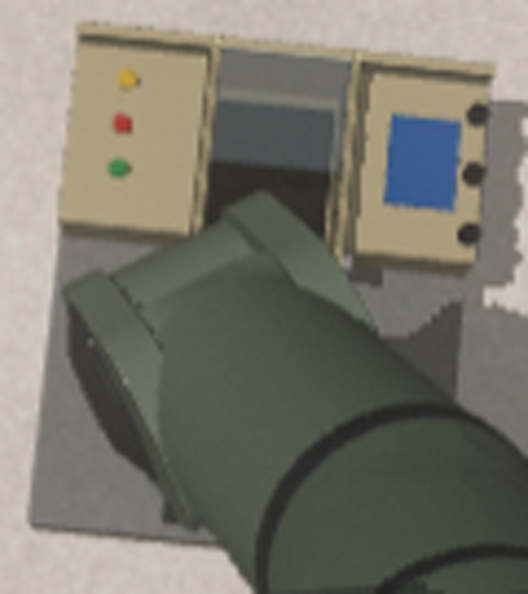

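The arm hides the module from above. I'll back off, lift, turn the jaws across the lane behind the module and look with the wrist camera.

Request:
{"op": "arm_command", "data": {"targets": [[0,-6,0,0,0,0],[0,-6,0,0,0,0],[0,0,-35,0,0,0],[0,0,-45,0,0,0],[-30,0,-25,0,0,0],[0,0,0,0,0,-8.5],[0,0,0,0,0,-8.5],[0,0,0,0,0,-8.5]], "grip": 20}}

```text
clock: 5.75
position: [0.4826, -0.0094, 0.175]
tool_rot: [3.141, -0.004, 0.345]
force: [0.0, 0.8, -0.2]
grip_width: 0.017
```

Request:
{"op": "arm_command", "data": {"targets": [[0,0,0,0,0,-8.5],[0,0,0,0,0,-8.5],[0,0,0,0,0,-8.5],[0,0,0,0,0,-8.5],[0,0,0,0,0,-8.5],[0,0,0,0,0,-8.5],[0,0,0,0,0,-8.5],[0,0,0,0,0,-8.5]]}}

```text
clock: 6.55
position: [0.4827, -0.0037, 0.1759]
tool_rot: [3.136, -0.001, 1.545]
force: [-0.1, 1.1, 0.9]
grip_width: 0.0173
```

```bash
python3 - <<'E'
from h import *
st(); go(-185,3,165,90)
E
```

```text
t 6.55 chute xy [-147.7   62.6] z 175.9 rpy [179.7  -0.   88.5] F [-0.1  1.1  0.9] w 17.3 q [ 0.56  0.53 -0.89  2.01  0.55  0.85  0.9 ]
shift [-56.2 -42.3  10.7] turn [ 0.3 -0.   4.9]
```

Request:
{"op": "arm_command", "data": {"targets": [[-28,-20,0,0,0,4.9],[-28,-20,0,0.3,0,0],[0,0,0,0,0,0]]}}

```text
clock: 6.85
position: [0.4379, -0.0558, 0.1751]
tool_rot: [-3.141, -0.003, 1.467]
force: [-0.1, 1.1, 0.0]
grip_width: 0.0168
```

```bash
python3 - <<'E'
from h import *
st(); go(-175,2,165,90); f=wfix(grab('wrist')); blob(f,105,125,.063); blob(f,18,32,.063); cv2.imwrite('pics/w3.png',f['color'][:,:,::-1])
E
```

```text
t 6.85 chute xy [-186.4    5.8] z 175.1 rpy [-1.8e+02 -1.0e-01  8.4e+01] F [-0.1  1.1  0. ] w 16.8 q [ 0.7   0.47 -0.9   2.1   0.51  0.8   0.95]
shift [-3.9 11.4 10.1] turn [-0.  -0.1  0.4]
blob px [246. 251.] chute [-121.8    1.7] size [48.2 68.7] ang 88.9
blob px [175. 256.] chute [-127.5  -63.1] size [51.1 50. ] ang 79.2
```

View pics/w3.png

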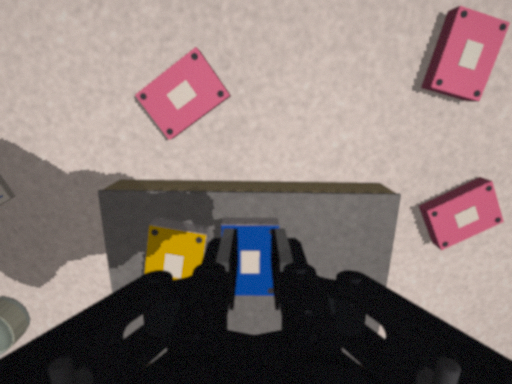

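The blue module now lies straight at (-122, 2) mm in the chute frame (lid at (250,260) px) and the yellow one at (175,256) px hasn't moved. I'll descend behind the blue module.

Request:
{"op": "arm_command", "data": {"targets": [[-4,11,30,0,0,0.4],[0,0,35,0,0,0],[0,0,25,0,0,0],[0,0,12,0,0,0],[0,0,0,0,0,0]]}}

```text
clock: 7.4
position: [0.4547, -0.0544, 0.0709]
tool_rot: [3.135, -0.005, 1.464]
force: [-0.0, -0.0, 0.7]
grip_width: 0.017
```

```bash
python3 - <<'E'
from h import *
st(); go(-174,2,64,90)
E
```

```text
t 7.4 chute xy [-169.9    9. ] z 70.9 rpy [179.6  -0.3  83.9] F [-0.  -0.   0.7] w 17.0 q [ 0.53  0.66 -0.71  2.14  0.76  0.61  0.74]
shift [-7.1 -4.2  6.8] turn [ 0.4 -0.3  0.3]
```

Request:
{"op": "arm_command", "data": {"targets": [[-7,-3,0,0.4,0,0],[0,0,6,0,-0.3,0.3],[0,0,0,0,0,0]]}}

```text
clock: 7.7
position: [0.4521, -0.0602, 0.0659]
tool_rot: [3.141, 0.0, 1.46]
force: [-0.5, -0.5, 0.1]
grip_width: 0.0169
```

```bash
python3 - <<'E'
from h import *
st(); go(-60,2,64,90)
E
```

```text
t 7.7 chute xy [-171.8    3.1] z 65.9 rpy [180.    0.   83.6] F [-0.5 -0.5  0.1] w 16.9 q [ 0.53  0.66 -0.7   2.14  0.77  0.61  0.73]
shift [ -1.1 111.8   1.9] turn [0. 0. 0.]
```

Push forward.

Request:
{"op": "arm_command", "data": {"targets": [[0,7,0,0,0,0],[0,7,0,0,0,0],[0,7,0,0,0,0],[0,7,0,0,0,0],[0,7,0,0,0,0],[0,7,0,0,0,0],[0,7,0,0,0,0],[0,7,0,0,0,0]]}}

```text
clock: 8.5
position: [0.5129, -0.0674, 0.0672]
tool_rot: [3.14, 0.001, 1.459]
force: [-1.2, -0.2, 1.7]
grip_width: 0.0173
```

```bash
python3 - <<'E'
from h import *
st(); go(-60,2,64,90)
E
```

```text
t 8.5 chute xy [-110.6    2.6] z 67.2 rpy [179.9   0.   83.6] F [-1.2 -0.2  1.7] w 17.3 q [ 0.53  0.73 -0.71  1.99  0.74  0.7   0.81]
shift [-0.6 50.6  3.3] turn [ 0.1  0.  -0. ]
```

Request:
{"op": "arm_command", "data": {"targets": [[0,6,1,0,0,0],[0,6,1,0,0,0],[0,6,0,0,0,0],[0,6,0,0,0,0],[0,6,0,0,0,0],[0,6,0,0,0,0]]}}

```text
clock: 9.1
position: [0.5515, -0.0717, 0.0649]
tool_rot: [3.141, 0.001, 1.459]
force: [-1.7, -0.1, 2.0]
grip_width: 0.0173
```

```bash
python3 - <<'E'
from h import *
st(); go(-60,2,64,90); f=wfix(grab('wrist')); blob(f,105,125,.063); f=grab('scene')
cv2.imwrite('pics/s2.png',cv2.resize(f['color'][150:300,130:310,::-1],None,fx=4,fy=4,interpolation=cv2.INTER_CUBIC))
E
```

```text
t 9.1 chute xy [-71.8   2.7] z 64.9 rpy [179.9   0.   83.6] F [-1.7 -0.1  2. ] w 17.3 q [ 0.52  0.78 -0.71  1.89  0.73  0.76  0.85]
shift [-0.7 11.8  1. ] turn [ 0.1  0.  -0. ]
blob px [254. 312.] chute [-43.9   2.4] size [30.1 28.5] ang 0.0
```

View pics/s2.png

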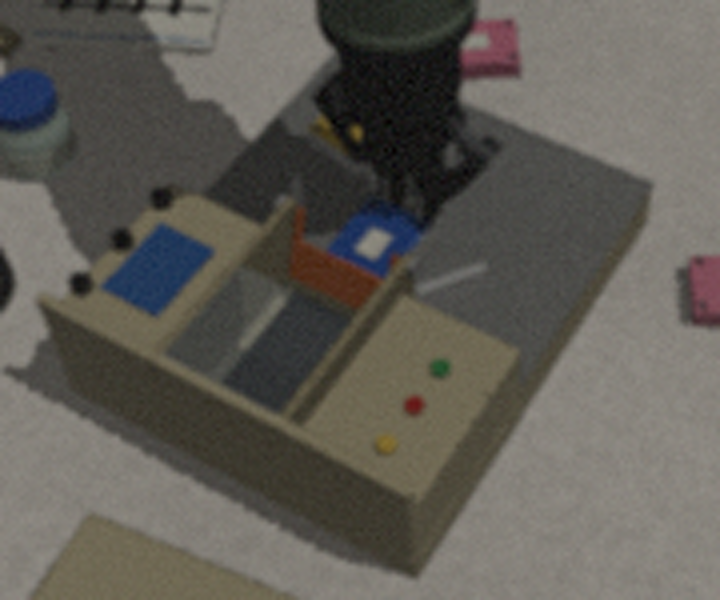

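The module is straight in front of the flap at (375,240), and the flap (340,275) is still nearly shut. Before going in, I'll check the gripper's width at the cheeks' and arms' height.

```bash
python3 - <<'E'
from h import *
for n in('scene','wrist'):
    f=grab(n); f=wfix(f) if n=='wrist' else f
    P=cloud(f).reshape(-1,3); c=w2c(P)*1000; z=P[:,2]*1000; col=f['color'].reshape(-1,3).max(1)
    ok=(f['depth'].ravel()>0)&(abs(c[:,0]+72)<45)&(abs(c[:,1])<75)&(col<75)
    for a in range(45,165,10):
        k=ok&(z>=a)&(z<a+10)
        if k.sum()>3: print(n,a,k.sum(),'x',c[k,0].min().round(),c[k,0].max().round(),'y',np.percentile(c[k,1],[1,99]).round())
E
```

```text
scene 45 272 x -116.0 -28.0 y [-73.  72.]
scene 55 111 x -109.0 -28.0 y [-75.  27.]
scene 65 55 x -99.0 -27.0 y [-73.  25.]
scene 75 32 x -80.0 -60.0 y [-20.  25.]
scene 85 26 x -79.0 -59.0 y [-24.  35.]
scene 95 85 x -83.0 -58.0 y [-39.  42.]
scene 105 63 x -85.0 -55.0 y [-46.  49.]
scene 115 71 x -74.0 -53.0 y [-49.  55.]
scene 125 67 x -75.0 -53.0 y [-58.  61.]
scene 135 129 x -85.0 -52.0 y [-60.  66.]
scene 145 120 x -84.0 -52.0 y [-57.  64.]
scene 155 40 x -79.0 -54.0 y [14. 45.]
wrist 45 148 x -82.0 -29.0 y [-68.  43.]
wrist 55 518 x -89.0 -28.0 y [-62.  64.]
wrist 65 523 x -88.0 -62.0 y [-19.  24.]
wrist 75 602 x -82.0 -60.0 y [-19.  24.]
wrist 85 1508 x -85.0 -61.0 y [-33.  36.]
wrist 95 5738 x -85.0 -58.0 y [-40.  45.]
wrist 105 4847 x -88.0 -57.0 y [-45.  50.]
wrist 115 8774 x -89.0 -58.0 y [-51.  56.]
wrist 125 11213 x -89.0 -65.0 y [-56.  61.]
wrist 135 7961 x -92.0 -77.0 y [-55.  60.]
wrist 145 530 x -92.0 -89.0 y [-17.  22.]
```

At 95–105 mm height the linkage is ±42 mm wide, which is too wide for the flap arms (±34) and cheeks (±42). I'll back off a little, shut the fingers and raise them a few mm.

Request:
{"op": "arm_command", "data": {"targets": [[0,-5,0,0,0,0],[0,0,-3,0,0,0],[-1,0,-3,0,0,0],[0,0,0,0,0,0],[0,0,0,0,0,0]], "grip": 0}}

```text
clock: 9.8
position: [0.5453, -0.0722, 0.0718]
tool_rot: [3.14, 0.001, 1.459]
force: [-0.0, 0.3, -0.2]
grip_width: 0.0003
```

```bash
python3 - <<'E'
from h import *
st(); go(20,1,70,90)
for n in('scene','wrist'):
    f=grab(n); f=wfix(f) if n=='wrist' else f
    P=cloud(f).reshape(-1,3); c=w2c(P)*1000; z=P[:,2]*1000; col=f['color'].reshape(-1,3).max(1)
    ok=(f['depth'].ravel()>0)&(abs(c[:,0]+76)<25)&(abs(c[:,1])<75)&(col<75)
    for a in range(45,125,5):
        k=ok&(z>=a)&(z<a+5)
        if k.sum()>3: print(n,a,k.sum(),'x',c[k,0].min().round(),c[k,0].max().round(),'y',np.percentile(c[k,1],[1,99]).round())
E
```

```text
t 9.8 chute xy [-77.8   1.5] z 71.8 rpy [1.799e+02 1.000e-01 8.360e+01] F [-0.   0.3 -0.2] w 0.3 q [ 0.53  0.76 -0.72  1.9   0.72  0.76  0.86]
shift [-0.5 97.8  2. ] turn [ 0.1  0.1 -0. ]
scene 45 198 x -101.0 -51.0 y [-74.  74.]
scene 50 12 x -96.0 -60.0 y [-70.  19.]
scene 55 20 x -99.0 -69.0 y [-74.   5.]
scene 60 73 x -99.0 -52.0 y [-74.  22.]
scene 65 14 x -90.0 -67.0 y [-73.  15.]
scene 70 9 x -83.0 -65.0 y [-11.  14.]
scene 75 15 x -82.0 -66.0 y [-10.  16.]
scene 80 13 x -80.0 -67.0 y [-9. 15.]
scene 85 10 x -72.0 -67.0 y [-9. 12.]
scene 90 9 x -73.0 -67.0 y [-10.  15.]
scene 95 7 x -72.0 -65.0 y [-5. 13.]
scene 100 26 x -74.0 -65.0 y [-29.  31.]
scene 105 36 x -86.0 -65.0 y [-29.  33.]
scene 110 39 x -87.0 -64.0 y [-36.  37.]
scene 115 29 x -87.0 -63.0 y [-39.  42.]
scene 120 26 x -77.0 -61.0 y [-42.  46.]
wrist 45 34 x -77.0 -51.0 y [-52.  13.]
wrist 50 4 x -59.0 -58.0 y [-21. -20.]
wrist 55 13 x -88.0 -59.0 y [-19.   3.]
wrist 60 193 x -89.0 -83.0 y [-54.  13.]
wrist 65 155 x -88.0 -83.0 y [-12.  14.]
wrist 70 202 x -88.0 -83.0 y [-12.  14.]
wrist 75 222 x -88.0 -83.0 y [-12.  14.]
wrist 80 229 x -88.0 -83.0 y [-12.  14.]
wrist 85 84 x -88.0 -84.0 y [-12.  14.]
wrist 90 478 x -89.0 -66.0 y [-9. 12.]
wrist 95 563 x -91.0 -72.0 y [-23.  24.]
wrist 100 1515 x -91.0 -68.0 y [-30.  33.]
wrist 105 2277 x -91.0 -68.0 y [-35.  37.]
wrist 110 3611 x -90.0 -68.0 y [-37.  40.]
wrist 115 2049 x -94.0 -68.0 y [-42.  44.]
wrist 120 3168 x -95.0 -69.0 y [-46.  48.]
```

Request:
{"op": "arm_command", "data": {"targets": [[0,5,2,0,0,0],[0,5,0,0,0,0],[0,5,0,0,0,0],[0,5,0,0,0,0],[0,5,0,0,0,0],[0,5,0,0,0,0],[0,5,0,0,0,0]]}}

```text
clock: 10.6
position: [0.582, -0.0762, 0.0691]
tool_rot: [-3.141, 0.001, 1.459]
force: [-1.9, 0.4, 1.3]
grip_width: -0.0003
```

```bash
python3 - <<'E'
from h import *
st(); go(8,1,69,90)
f=grab('scene'); blob(f,105,125,.063)
cv2.imwrite('pics/s3.png',cv2.resize(f['color'][170:280,140:280,::-1],None,fx=4,fy=4,interpolation=cv2.INTER_CUBIC))
E
```

```text
t 10.6 chute xy [-40.9   1.6] z 69.1 rpy [-1.80e+02  1.00e-01  8.36e+01] F [-1.9  0.4  1.3] w -0.3 q [ 0.51  0.81 -0.71  1.8   0.71  0.81  0.9 ]
shift [-0.6 48.9  0. ] turn [-0.   0.1  0. ]
blob px [334. 345.] chute [177.5 402.4] size [113.5 134.8] ang 6.6
blob px [170. 217.] chute [  60.7 -110.2] size [42.  58.3] ang 89.7
blob px [ 61. 188.] chute [ 128.  -441.9] size [173.8 100.2] ang 6.4
```

View pics/s3.png

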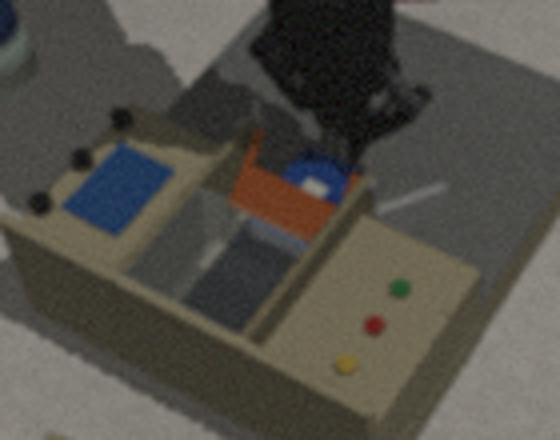

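The flap (285,205) rides open on the module, whose front edge shows inside at (280,235). I'll keep pushing.

Request:
{"op": "arm_command", "data": {"targets": [[0,5,0,0,0,0],[0,5,0,0,0,0],[0,5,0,0,0,0],[0,5,0,0,0,0],[0,5,0,0,0,0],[0,5,0,0,0,0],[0,5,0,0,0,0]]}}

```text
clock: 11.35
position: [0.6207, -0.0806, 0.069]
tool_rot: [3.141, 0.001, 1.459]
force: [-1.6, 0.4, -0.6]
grip_width: 0.0001
```

```bash
python3 - <<'E'
from h import *
st(); go(8,1,69,90)
f=grab('scene'); P=cloud(f)[180:270,150:270].reshape(-1,3); c=w2c(P)*1000
k=(c[:,0]>15)&(c[:,0]<130)&(abs(c[:,1])<30)
for a in range(15,130,10):
    q=k&(c[:,0]>=a)&(c[:,0]<a+10)
    if q.any(): print(a,q.sum(),np.percentile(P[q,2]*1000,[10,50,90]).round())
E
```

```text
t 11.35 chute xy [-2.   1.5] z 69.0 rpy [1.80e+02 1.00e-01 8.36e+01] F [-1.6  0.4 -0.6] w 0.1 q [ 0.49  0.85 -0.71  1.69  0.7   0.87  0.94]
shift [-0.5 10.   0. ] turn [ 0.   0.1 -0. ]
15 194 [ 69.  77. 199.]
25 266 [ 64. 199. 224.]
35 82 [217. 247. 256.]
45 4 [104. 175. 247.]
55 77 [104. 105. 106.]
65 81 [104. 105. 107.]
75 88 [103. 105. 107.]
85 84 [103. 105. 107.]
95 86 [104. 105. 107.]
105 91 [104. 105. 107.]
115 94 [103. 105. 107.]
125 49 [104. 105. 106.]
```

Request:
{"op": "arm_command", "data": {"targets": [[0,3,0,0,0,0],[0,3,0,0,0,0],[0,2,0,0,0,0],[0,0,0,0,0,0]]}}

```text
clock: 11.8
position: [0.6274, -0.0813, 0.0689]
tool_rot: [-3.137, 0.002, 1.459]
force: [-6.3, -0.3, 4.2]
grip_width: 0.0001
```

```bash
python3 - <<'E'
from h import *
st()
f=grab('scene')
cv2.imwrite('pics/s4.png',cv2.resize(f['color'][170:280,140:280,::-1],None,fx=5,fy=5,interpolation=cv2.INTER_CUBIC))
E
```

```text
t 11.8 chute xy [4.8 1.6] z 68.9 rpy [-1.797e+02  1.000e-01  8.360e+01] F [-6.3 -0.3  4.2] w 0.1 q [ 0.49  0.86 -0.71  1.67  0.7   0.89  0.95]
```

View pics/s4.png

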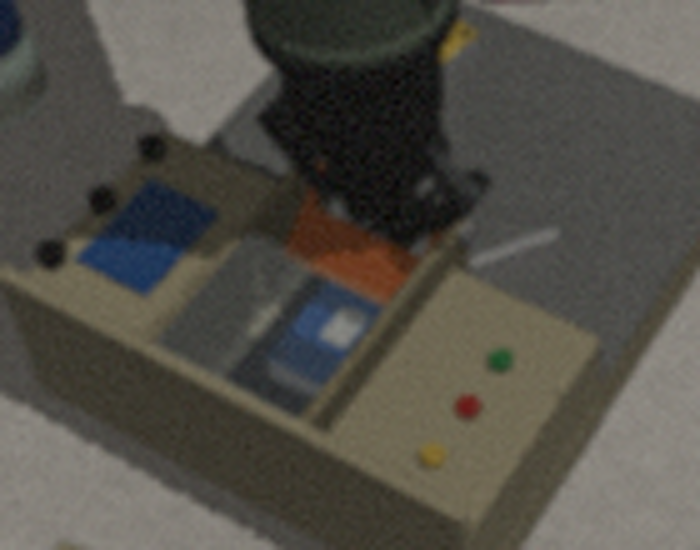

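```bash
python3 - <<'E'
from h import *
f=grab('scene')
p=np.array([[343,328],[318,392],[270,368],[300,290]])/5+[140,170]-.4
for z in(.041,.06): print(z,(w2c(onplane(f,p,z))*1000).round(1))
st()
E
```

```text
0.041 [[ 47.5   1.5]
 [ 85.7  12.4]
 [ 86.  -17.1]
 [ 38.8 -31.8]]
0.06 [[ 57.1  10.3]
 [ 94.4  20.9]
 [ 94.7  -7.8]
 [ 48.6 -22.2]]
t 11.9 chute xy [4.9 1.6] z 69.0 rpy [-1.798e+02  1.000e-01  8.360e+01] F [-8.3  0.2  7.1] w 0.3 q [ 0.49  0.86 -0.71  1.67  0.7   0.89  0.95]
```

```bash
python3 - <<'E'
from h import *
f=grab('scene'); P=cloud(f); c=w2c(P)*1000
for v in range(222,252,3):
    print(v,[(u,*c[v,u].astype(int),int(P[v,u,2]*1000)) for u in range(196,224,4)])
f=wfix(grab('wrist')); cv2.imwrite('pics/w4.png',f['color'][:,:,::-1]); st()
E
```

```text
222 [(196, np.int64(62), np.int64(-16), 105), (200, np.int64(58), np.int64(-7), 105), (204, np.int64(36), np.int64(-15), 74), (208, np.int64(31), np.int64(-6), 75), (212, np.int64(28), np.int64(4), 78), (216, np.int64(23), np.int64(13), 78), (220, np.int64(20), np.int64(23), 82)]
225 [(196, np.int64(69), np.int64(-12), 103), (200, np.int64(64), np.int64(-3), 104), (204, np.int64(60), np.int64(5), 104), (208, np.int64(55), np.int64(13), 104), (212, np.int64(32), np.int64(6), 72), (216, np.int64(28), np.int64(16), 73), (220, np.int64(25), np.int64(26), 77)]
228 [(196, np.int64(76), np.int64(-6), 104), (200, np.int64(72), np.int64(2), 105), (204, np.int64(67), np.int64(10), 104), (208, np.int64(63), np.int64(19), 106), (212, np.int64(57), np.int64(27), 104), (216, np.int64(33), np.int64(19), 68), (220, np.int64(48), np.int64(44), 105)]
231 [(196, np.int64(85), np.int64(0), 106), (200, np.int64(79), np.int64(6), 104), (204, np.int64(75), np.int64(15), 105), (208, np.int64(69), np.int64(22), 102), (212, np.int64(65), np.int64(32), 105), (216, np.int64(61), np.int64(40), 105), (220, np.int
[... 1177 characters left out ...]
.int64(117), np.int64(22), 102), (200, np.int64(114), np.int64(31), 105), (204, np.int64(110), np.int64(40), 105), (208, np.int64(104), np.int64(46), 102), (212, np.int64(90), np.int64(47), 84), (216, np.int64(85), np.int64(54), 82), (220, np.int64(81), np.int64(64), 85)]
249 [(196, np.int64(125), np.int64(28), 105), (200, np.int64(119), np.int64(34), 101), (204, np.int64(116), np.int64(44), 104), (208, np.int64(106), np.int64(47), 93), (212, np.int64(96), np.int64(51), 83), (216, np.int64(92), np.int64(60), 84), (220, np.int64(88), np.int64(68), 84)]
t 12.0 chute xy [5.  1.6] z 69.0 rpy [-1.798e+02  1.000e-01  8.360e+01] F [-8.   1.3  6.5] w 0.4 q [ 0.49  0.86 -0.71  1.67  0.7   0.89  0.95]
```

View pics/w4.png

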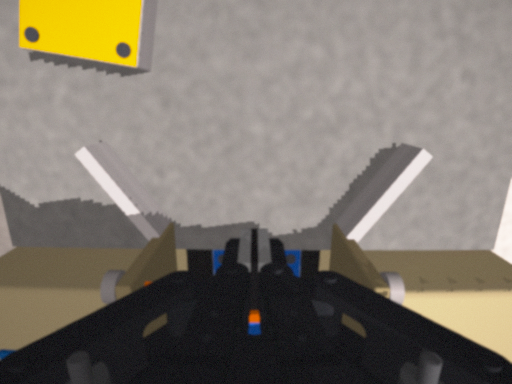

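The wrist view shows the blue lid at rows 250–275 on both sides of the fingers, so I'll measure its height there by depth.

```bash
python3 - <<'E'
from h import *
f=wfix(grab('wrist')); P=cloud(f); c=w2c(P)*1000
for v in range(240,280,3): print(v,[(u,*[int(a) for a in c[v,u]],int(P[v,u,2]*1000),*[int(a) for a in f['color'][v,u]]) for u in(222,292)])
E
```

```text
240 [(222, 6, -15, 45, 97, 93, 91), (292, 6, 21, 44, 96, 93, 91)]
243 [(222, 8, -15, 45, 97, 91, 88), (292, 8, 22, 44, 99, 94, 90)]
246 [(222, 10, -16, 44, 93, 89, 88), (292, 10, 22, 44, 99, 94, 92)]
249 [(222, 14, -16, 40, 72, 81, 103), (292, 12, 22, 44, 82, 88, 107)]
252 [(222, 15, -16, 40, 2, 54, 114), (292, 15, 22, 41, 14, 57, 121)]
255 [(222, 17, -16, 42, 41, 45, 61), (292, 17, 22, 41, 44, 49, 67)]
258 [(222, 19, -16, 41, 41, 40, 42), (292, 19, 22, 41, 50, 50, 52)]
261 [(222, 0, -12, 80, 30, 30, 32), (292, 21, 22, 41, 53, 50, 56)]
264 [(222, -1, -11, 84, 22, 28, 40), (292, 23, 22, 41, 27, 58, 116)]
267 [(222, -5, -10, 93, 28, 25, 28), (292, 24, 22, 42, 0, 52, 113)]
270 [(222, -5, -10, 96, 23, 23, 29), (292, 27, 23, 40, 29, 49, 86)]
273 [(222, -6, -9, 99, 25, 30, 30), (292, -5, 15, 97, 24, 28, 46)]
276 [(222, -5, -9, 100, 22, 21, 28), (292, -5, 14, 100, 32, 29, 33)]
279 [(222, -5, -9, 101, 30, 30, 30), (292, -5, 14, 101, 24, 24, 32)]
```

The module already lies flat (lid at z≈41 mm, rear edge at x≈13–14 mm). Withdrawing straight back out, then up.

Request:
{"op": "arm_command", "data": {"targets": [[0,-6,0,0,0,0],[0,-8,0,0,0,0],[0,-10,0,0,0,0],[0,-10,0,0,0,0],[0,-12,0,0,0,0],[0,-15,0,0,0,0],[0,-15,0,0,0,0],[0,-10,-10,0,0,0]]}}

```text
clock: 12.85
position: [0.5356, -0.0711, 0.0791]
tool_rot: [-3.137, 0.002, 1.459]
force: [-0.5, -0.4, 0.6]
grip_width: 0.0002
```

Request:
{"op": "arm_command", "data": {"targets": [[0,-10,-40,0,0,0],[0,-25,-40,0,0,0],[0,-35,-20,0,0,0],[0,-30,0,0,0,0],[0,0,0,0,0,0],[0,0,0,0,0,0],[0,0,0,0,0,0],[0,0,0,0,0,0]]}}

```text
clock: 13.65
position: [0.4308, -0.0592, 0.1873]
tool_rot: [-3.141, 0.007, 1.46]
force: [0.7, -0.1, 0.9]
grip_width: -0.0003
```

Request:
{"op": "arm_command", "data": {"targets": [[0,0,0,0,0,0],[0,0,0,0,0,0],[0,0,0,0,0,0],[0,0,0,0,0,0],[0,0,0,0,0,0],[0,0,0,0,0,0],[0,0,0,0,0,0],[0,0,0,0,0,0]]}}

```text
clock: 14.45
position: [0.4316, -0.0585, 0.1864]
tool_rot: [-3.14, 0.005, 1.461]
force: [-0.6, -0.2, -0.4]
grip_width: -0.0
```

Request:
{"op": "arm_command", "data": {"targets": [[0,0,0,0,0,0],[0,0,0,0,0,0],[0,0,0,0,0,0],[0,0,0,0,0,0],[0,0,0,0,0,0],[0,0,0,0,0,0],[0,0,0,0,0,0],[0,0,0,0,0,0]]}}

```text
clock: 15.25
position: [0.4316, -0.0586, 0.1865]
tool_rot: [-3.14, 0.005, 1.461]
force: [-0.0, -0.3, -1.0]
grip_width: -0.0001
```

```bash
python3 - <<'E'
from h import *
st(); f=grab('top'); g=grab('scene')
a=cv2.resize(f['color'][95:230,225:355,::-1],None,fx=3,fy=3,interpolation=cv2.INTER_CUBIC)
b=cv2.resize(g['color'][165:300,135:265,::-1],None,fx=3,fy=3,interpolation=cv2.INTER_CUBIC)
cv2.imwrite('pics/f.png',np.hstack([a,b]))
blob(f,18,32,.063); blob(f,105,125,.041,90)
P=cloud(g).reshape(-1,3); c=w2c(P)*1000; h=cv2.cvtColor(g['color'],cv2.COLOR_RGB2HSV).reshape(-1,3)
k=(h[:,0]<15)&(h[:,1]>130)&(abs(c[:,1])<38)&(abs(c[:,0])<60)&(P[:,2]>.045); print('flap',k.sum(),'x',np.percentile(c[k,0],[5,50,95]).round(1),'z',np.percentile(P[k,2],[5,50,95]).round(3))
E
```

```text
t 15.25 chute xy [-192.4    2.3] z 186.5 rpy [-179.9    0.3   83.7] F [-0.  -0.3 -1. ] w -0.1 q [ 0.72  0.44 -0.91  2.1   0.49  0.82  0.97]
blob px [134. 155.] chute [-40.5 448.2] size [159.1  82.1] ang 70.4
blob px [289. 144.] chute [47.9  2.8] size [66.3 48.4] ang 0.1
blob px [324. 131.] chute [  89.1 -100.3] size [45.6 60.1] ang 89.7
blob px [429. 111.] chute [ 198.8 -404. ] size [158.   44.8] ang 6.2
blob px [159.  94.] chute [159.  401.7] size [115.1 144.9] ang 6.9
flap 128 x [-1.8 -0.2  1. ] z [0.052 0.068 0.082]
```

View pics/f.png

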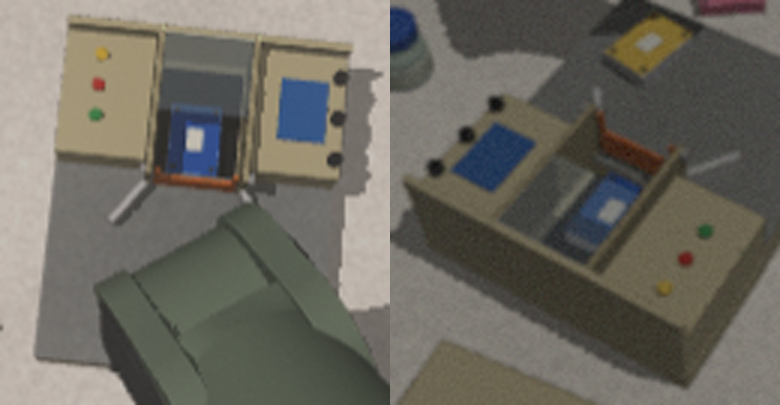

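The blue lid is in the tray at (47.9, 2.8) mm in the chute frame. The flap is shut (its points lie at x = -1.8 to 1 mm) and the yellow module is in place. Handing in.

```bash
python3 - <<'E'
from h import *
g=wfix(grab('wrist')); blob(g,18,32,.063)
print(bot.job_done())
E
```

```text
blob px [180. 256.] chute [-124.3  -64.3] size [51.4 56.7] ang 80.6
the job is handed in; nothing more can be done
None
```

The blue-lidded module is lying flat in the tester's tray and the flap is shut behind it. I handed the job in at about 15 s on the robot's clock.

I pushed the module sideways into the lane with two fingertips, then forward with two fingertips up to the flap. Before going in I shut the fingers, because the gripper's linkage was too wide for the flap arms. The shut fingertips then pushed it through until it dropped, and I drew them straight back out.

Last checks:
- **Blue module:** its centre is at chute (48, 3) mm, turned 0.1°. While the fingers were still in, depth readings put the lid at about 41 mm, which is right for lying flat on the tray floor. Its rear edge is only about 1 mm past the sill.
- **Flap:** its points lie at x of about 0 over its full height, so it hangs shut.
- **Yellow module:** it looks unmoved in the pictures. The last automatic reading, (-124, -64) mm against (-117, -65) at the start, disagrees by 7 mm. The fingers hid part of the lid in that reading, and it came out at only 51 × 57 mm. I was not able to get a clean final measurement.
- **Bystanders:** I did not measure the screwdriver, reel, breadboard, meter or jar at the end, but the arm never went near them.
- **Forces:** the highest tool force I read was about 11 N, at full insertion. I took it to be the flap against the fingers, but did not confirm that.

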